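Start the multi-cooker

TASK

The potatoes are in the multi-cooker, so set it going with your fingertips: first push its sprung lid down until it clicks shut and stays down by itself, then switch the power on by pressing the end of the rocker switch that stands up, and last press the round start key all the way in and let it come back. Keep that order, do not shove or lift the cooker, and leave the things around it where they stand.

Things in the scene. Friction and masses are not known exactly. Their poses are not given: they have to be found in the camera images.
- cooker: White multi-cooker, 210 mm deep (x), 200 wide (y), 160 high when shut, 2.4 kg, loose on rubber feet. Origin: centre of underside; its -x side faces the robot, +y is its left. Before the lid (front edge at x = -53) a deck slopes 0.21 rad down to the front, with a black panel and three controls in a row at x = -80, z = 119 mm: rocker switch y = +50, wide release bar y = 0, round start key y = -50.
- lid (a joint): Lid hinge, rad: 0 = shut and latched, grows as it opens; starts sprung open at 0.36 to 0.54. Hinge line along the cooker's y at x = +98, z = +130 mm. Below 0.05 rad its striker meets a sprung catch: some 8 to 15 N down at the lid's front snaps it past. Push to the stop, -0.014 (2 mm below shut); let go, it rests latched near 0. Not latched, it springs back up to about 0.3.
- lid_front (a point): Where to push the lid: on top of the white lid (150 mm deep, 184 wide, 34 thick, slightly domed), on its middle line, 23 mm behind its front edge, 128 mm from the hinge line. Moves with the lid: at x = -30, y = 0, z = 155 mm of the cooker when shut, but at x = -2, z = 214 at 0.5 rad, so lid and point come forward as it closes: a finger straight down from the open point stays on the lid.
- rocker (a joint): Power rocker, rad: 0 = off (as it starts, left end standing up), 0.36 = on (left end flush, right end standing up). Snaps over its middle at 0.18 and stays; takes about 3 N on the raised end.
- rocker_end (a point): Top of the rocker's left end (the cooker's +y end, with a small raised bar), 3 mm in from the tip. The rocker is grey, 30 mm long along the cooker's y, 18 wide; off, this end stands 5 mm higher than the other, which is 2.5 mm above the panel. It is on when this end has gone down about 4.5 mm. At off, z is square to the sloping panel, y along the rocker.
- start (a joint): Travel of the start key, m; 0 = out, 0.003 = fully in (counts as pressed from 0.002). Springs back; 1.5 N to begin, 5 N fully in. It moves square to the sloping panel.
- start_top (a point): Centre of the top of the round metal start key, 24 mm across, standing 6 mm above the panel at the right end of the row. Its z axis is the outward normal of the panel.
- release_top (a point): Centre of the top of the release bar, a plain metal bar 32 mm wide and 16 deep in the middle of the row, 4 mm above the panel. Pressing it unlatches the lid again, so it is not to be pressed in this job.
- shaker: Salt shaker, glass with a domed grey top, 44 mm across, 90 high, to the left of the cooker. Origin: centre of its underside. Leave it alone.
- glass: Plain glass tumbler, 81 mm across, 93 high, left of the cooker beyond the shaker. Origin: centre of its underside. Leave it alone.
- timer: Domed kitchen timer, 62 mm across, 59 high, to the right of the cooker. Origin: centre of its underside. Leave it alone.

How it is judged (in metres and radians):
On the way, in this order (a step that is already met when the one before it is completed fails the run):
1. the lid is latched: shut with nothing touching the cooker (value of joint lid below 0.03 rad and contact force between the fingers and cooker below 0.3 N), for 0.2 s.
2. the power rocker is over to on, the lid still shut (value of joint lid below 0.03 rad and value of joint rocker above 0.28 rad), for 0.1 s.
3. the start key is pressed in, with the lid shut and the power on (all of step 2 and value of joint start above 0.002 m), for 0.04 s.
At the end, for the whole second after the job is handed in: The lid is shut and latched (hinge below 0.03 rad), the rocker is over to on (above 0.28 rad of 0.36), the start key is back out (within 0.6 mm), the cooker stands level and still, and shaker, glass and timer stand upright (all of step 2 and value of joint lid above -0.03 rad and value of joint start below 0.0006 m and angle between cooker's own z axis and vertical below 0.03 rad and linear speed of cooker below 0.02 m/s and angle between each of shaker, glass, timer's own z axis and vertical below 0.1 rad); the robot touches nothing.
It fails at once if the rocker is switched on, or the start key pressed, before the lid is shut (value of joint lid above 0.06 rad and (value of joint rocker above 0.25 rad or value of joint start above 0.0015 m)).
It fails at once if the start key is pressed before the power is on (value of joint start above 0.0015 m and value of joint rocker below 0.15 rad).
It fails at once if the cooker is shoved more than 30 mm, lifted or tipped (distance of cooker from where it was at the start of the episode above 0.03 m or height (world z) of cooker above 0.012 m or angle between cooker's own z axis and vertical above 0.1 rad).
It fails at once if the salt shaker, tumbler or timer is moved more than 25 mm, lifted or knocked over (distance of any of shaker, glass, timer from where it was at the start of the episode above 0.025 m or angle between any of shaker, glass, timer's own z axis and vertical above 0.3 rad).
It also fails if it takes over 40 s, if anything falls off the work surface, if the arm or the gripper's body presses on something with over 40 N, if the wrist force passes 120 N, or if a joint passes its speed limit or range.

ROBOT

A 6-joint arm with a two-finger parallel gripper is mounted at the origin on a cart in front of the work surface, level with it; the furniture and walls round the work are solid. World frame = base frame: x ahead of the robot, y to its left, z up, the work surface at z = 0. Lengths are in mm, angles in rad, forces in N, time in s.
With the tool pointing down it reaches from about 350 to 775 mm from the base axis. Payload 7.3 kg.
Tool frame: the origin (TCP) lies on the front face of the gripper's body, between the roots of the fingers; the fingertips stand 66 mm ahead of it and the grasp point (between the pads) lies 47 mm ahead of it (bot.tip_extent is the distance from the TCP to the fingertips, in mm); z points along the fingers, y is the line along which they close (so a half turn about z gives the same grasp; the last joint's range is limited). The gripper opens to 92 mm and grips with 3 to 60 N. Pads are 19 mm wide; open, the fingers measure 130 mm over their backs; the gripper's body (75 mm by 190 mm) begins 47 mm behind the grasp point.
Start: joints at [-1.464, 0.342, 1.524, -0, 1.275, -0.146], TCP at [131.332, -508.321, 292.241] pointing down, gripper open.
Joint ranges: [-2.53, 2.53], [-0.77, 2.02], [0.04, 2.7], [-1, 4.14], [0.28, 2.66], [-3.11, 3.11]. Speed limits (rad/s): [2.57, 2.57, 3.14, 3.14, 3.14, 3.14].

INTERFACE

Orientations are given as [roll, pitch, yaw] about the fixed x, y, z axes, in that order (R = Rz(yaw) Ry(pitch) Rx(roll)).
In Python, from plant import readout, viewer, order, bot gives the robot as it stands.
- The arm moves only by the shell command python3 -m creep 'ROWS'. ROWS is text: rows parted by semicolons, each of 7 numbers parted by spaces: the shift along the world's x, y, z in m, then the turn, a rotation vector about the world's x, y, z in rad, then the opening in per cent of the stroke, from 0 (shut) to 100 (fully open). A call has 1 to 8 rows; each row shifts and turns the commanded pose from where the row before left it; what a row does not reach is not made up. A row lasts 1/12 s, in which the tool goes at most 41.7 mm and 7.16 degrees, less where a joint would pass 70% of its speed; a pose out of reach is approached as far as the arm can. A call is refused whole if a number of a shift passes 0.0417 or a number of a turn 0.125, either way. A call with a gripper value outside its range is refused whole. The fingers move at their own pace and stop on an object; the grip force is fixed at half the most. Time passes only in rows, so rows that do not move let the fingers close. It gives the time, the measured TCP pose, the force, the opening and the grip force at its end, in the units of the state.
- readout.get_obs(): the state, without advancing time (a new reading comes with each control period).
- viewer.capture(name): name is "scene" or "top" or "wrist"; returns the picture (480x640x3 uint8, red, green, blue); there is no depth.
- viewer.camera_info(name): a dict with "fx", "fy", "cx", "cy" (pixels), "origin" and "rotation" of the camera in the world. Camera axes: x right, y up, looking along -z (the intrinsics and any distortion apply to the point x, -y, -z); pixel columns grow to the right and rows downward; lengths in mm; the calibration is good to about 2 mm. A picture is of the moment at which its call begins: read the wrist's pose just before it. camera_info takes no time and is no camera call; for the wrist camera it gives the pose at the moment of the call.
- order.close_job(): hands the job in; it is judged then, once.
The state is a dict: "time": time; "joint_positions": joint angles; "dq": joint speeds; "tau": joint torques, N m; "tool_pos": TCP position; "tcp_rot": TCP orientation; "contact_force": force on the tool from outside, world axes, zero at the start; "moment": the same for the moment, N m; "grip_width": finger opening in mm; "finger_force": force on a finger pad.
Only numpy, scipy, OpenCV 4.12 (cv2) and the standard library are available. Lean on these libraries where they do the work, as an engineer would, in place of code of your own. Each camera call takes 0.05 s, during which the arm holds its last target. There are 200 camera calls.

## Working session

There is one attempt and no reset: what is moved stays moved. The work goes in short steps, Python scripts to look and compute and a shell command to move; the robot and the scene stay as the last step left them, time stands still between calls to the robot, and variables do not carry over. Pictures are saved under pics/ and viewed, at most 10 in all, crops included, and the job is handed in when it is done.

```bash
mkdir -p pics; ls
python3 - <<'E'
from plant import readout, viewer
import cv2
print(readout.get_obs())
for n in ("scene","top"):
    im=viewer.capture(n); cv2.imwrite(f"pics/{n}0.png",im[...,::-1]); print(viewer.camera_info(n))
E
```

```text
pics
{'time': 0.0, 'joint_positions': array([-1.46398855e+00,  3.42729783e-01,  1.52500528e+00,  2.75619186e-06,
        1.27542015e+00, -1.45999148e-01]), 'dq': array([ 0.00155613,  0.00029304,  0.00098553, -0.00011167, -0.00157288,
       -0.00240727]), 'tau': array([-1.74886478e-03, -4.31247389e+01, -2.44218242e+01,  7.16342381e-02,
        5.59303060e-02, -1.20354375e-04]), 'tool_pos': array([ 131.30389729, -507.997595  ,  291.5453253 ]), 'tcp_rot': array([-3.14004710e+00, -2.29930201e-04,  2.52805945e-01]), 'contact_force': array([-0.20191721, -0.31755988, -0.39103239]), 'moment': array([ 0.00945046, -0.02390277, -0.01519988]), 'finger_force': 0.0, 'grip_width': 92.14815723757901}
{'fx': 609.9660662281171, 'fy': 609.9660662281171, 'cx': 327.67174422700674, 'cy': 236.763943739155, 'origin': array([-263.48636518,  579.76610944,  612.8223645 ]), 'rotation': array([ 1.13655947, -0.01201596, -2.35309842])}
{'fx': 606.1782462242638, 'fy': 606.1782462242638, 'cx': 317.875652788485, 'cy': 240.31040646426132, 'origin': array([ 184.45685971,  -74.52297687, 1389.41688041]), 'rotation': array([ 2.79620772e-01, -1.85236765e-04, -1.87937644e+00])}
```

View pics/scene0.png

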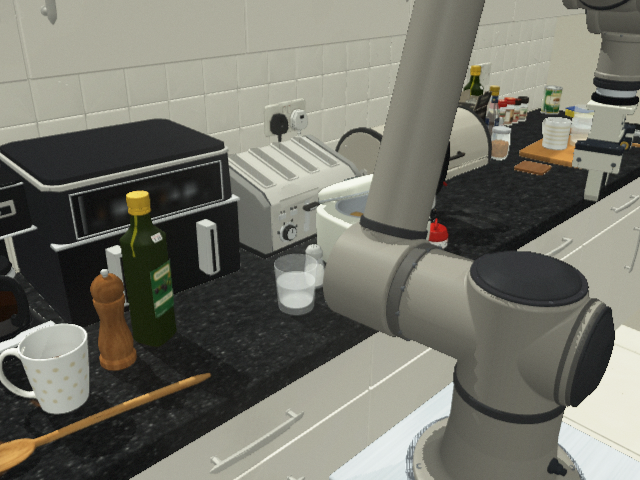

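View pics/top0.png

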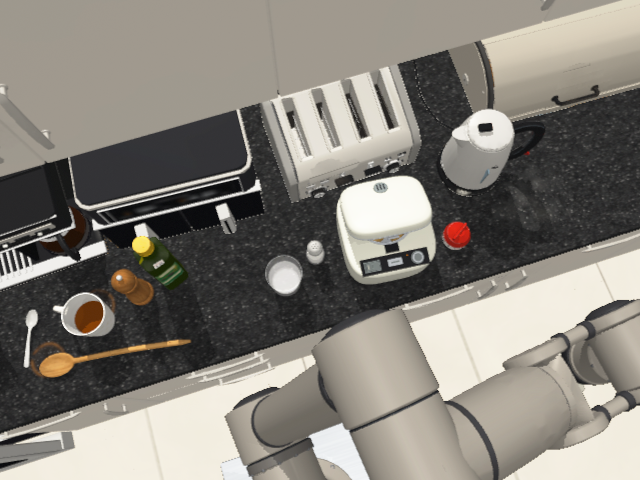

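The scene camera's view of the cooker is blocked by the arm. The top view shows the cooker at about (388,230), its panel at (395,262), the timer at (457,235), the shaker at (315,252) and the glass at (284,276). I'll crop in on the panel.

```bash
cat > h.py <<'E'
import numpy as np, cv2
from scipy.spatial.transform import Rotation as R
from plant import readout, viewer
def ray(ci,u,v):
    d=np.array([(u-ci["cx"])/ci["fx"],-(v-ci["cy"])/ci["fy"],-1.])
    return np.array(ci["origin"]),R.from_euler("xyz",ci["rotation"]).apply(d)
def hit(ci,u,v,z):
    o,d=ray(ci,u,v); return o+d*(z-o[2])/d[2]
def proj(ci,P):
    q=R.from_euler("xyz",ci["rotation"]).inv().apply(np.array(P)-ci["origin"])
    q=np.atleast_2d(q); return np.c_[ci["cx"]-ci["fx"]*q[:,0]/q[:,2], ci["cy"]+ci["fy"]*q[:,1]/q[:,2]]
E
python3 - <<'E'
import cv2
from h import *
ci=viewer.camera_info("top"); im=cv2.imread("pics/top0.png")
cv2.imwrite("pics/crop0.png",cv2.resize(im[168:292,325:485],None,fx=5,fy=5,interpolation=cv2.INTER_CUBIC)[:600])
m=cv2.inRange(im,(0,0,0),(75,75,75)); m[:243]=0;m[285:]=0;m[:,:352]=0;m[:,434:]=0
c=max(cv2.findContours(m,0,2)[0],key=cv2.contourArea); r=cv2.minAreaRect(c);print(r)
for p in cv2.boxPoints(r): print(p,hit(ci,*p,113)[:2].round(1))
for n,p,z in(("key",(417,257),119),("shaker",(315,245),85),("timer",(457,235),50),("glass",(284,276),50)):print(n,hit(ci,*p,z).round())
E
```

```text
((396.5, 265.5), (73.0, 37.0), -0.0)
[360. 284.] [ 413.2 -242.6]
[360. 247.] [ 491.2 -269.1]
[433. 247.] [ 442.8 -421. ]
[433. 284.] [ 365.6 -391.9]
key [ 431. -378.  119.]
shaker [ 533. -179.   85.]
timer [ 466. -501.   50.]
glass [494. -93.  50.]
```

View pics/crop0.png

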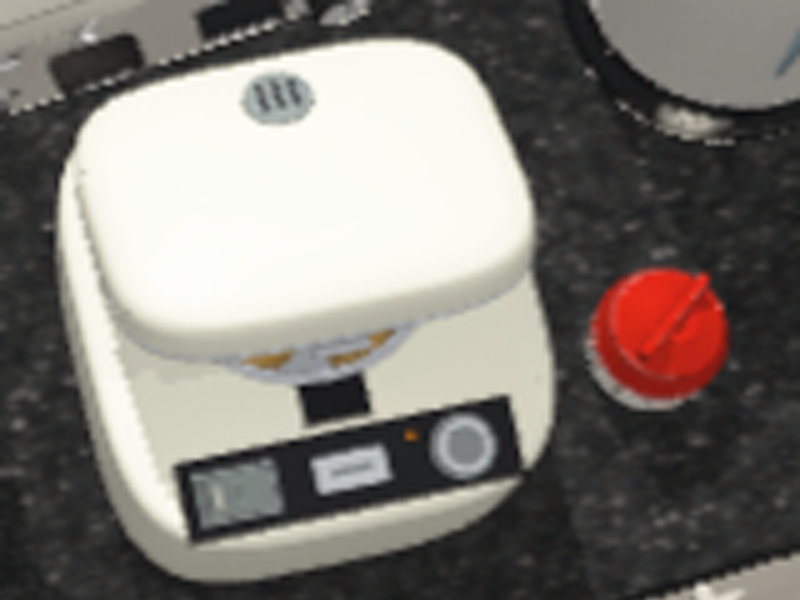

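The crop shows the rocker at (236,493), the release bar at (350,468), the key at (463,446), and the panel corners at (177,467), (510,397), (523,470) and (190,543). That gives me the cooker's pose.

Run:
```python
from h import *
ci=viewer.camera_info("top")
f=lambda x,y,z:hit(ci,(x+.5)/5-.5+325,(y+.5)/5-.5+168,z)
r,b,k=f(236,493,120),f(350,468,121),f(463,446,123)
print(r,b,k)
d=r-k; print(np.linalg.norm(d), "yaw",np.arctan2(-d[0],d[1]))
c=[f(177,467,116),f(510,397,116),f(523,470,113),f(190,543,113)]
for p in c: print(p.round(1))
for a in((0,1),(3,2)):
    d=c[a[0]]-c[a[1]];print(np.linalg.norm(d),np.arctan2(-d[0],d[1]))
yaw=-.29
for yaw in(-.28,-.30,-.32):
    m=(r+b+k)/3; o=m[:2]-R.from_euler("z",yaw).apply([-80,0,0])[:2]; print(yaw,o)
for n,p,z in(("shaker",(315,245),85),("timer",(457,235),50)):print(n,hit(ci,*p,z).round())
```

```text
[ 441.19134674 -278.42769821  120.        ] [ 436.53600545 -328.72195493  121.        ] [ 430.54766376 -378.05949001  123.        ]
100.24361288174785 yaw -0.10642654123208417
[ 460.7 -258.5  116. ]
[ 446.4 -406.9  116. ]
[ 414.5 -401.5  113. ]
[ 427.7 -253.4  113. ]
149.06423427188284 -0.09610664356212176
148.68861332892232 -0.08889963590791282
-0.28 [ 512.97610705 -350.5114996 ]
-0.3 [ 512.51859111 -352.04466425]
-0.32 [ 512.03050543 -353.56837257]
shaker [ 533. -179.   85.]
timer [ 466. -501.   50.]
```

```bash
python3 -m creep '0 0 0.035 0 0 -0.117 0;0 0 0.035 0 0 -0.117 0;0.02 0.013 0 0 0 -0.117 0;0.03 0.02 0 0 0 0 0;0.03 0.02 0 0 0 0 0;0.03 0.02 0 0 0 0 0;0.03 0.02 0 0 0 0 0;0.03 0.02 0 0 0 0 0' && python3 -m creep '0.03 0.02 0 0 0 0 0;0.03 0.02 0 0 0 0 0;0.03 0.02 0 0 0 0 0;0.01 0.005 0 0 0 0 0;0 0 0 0 0 0 0;0 0 0 0 0 0 0'
python3 - <<'E'
from h import *
print(viewer.camera_info("wrist"), readout.get_obs()["tool_pos"],readout.get_obs()["tcp_rot"])
cv2.imwrite("pics/wrist1.png",viewer.capture("wrist")[...,::-1])
E
```

```text
time: 0.77
tool_pos: [302.4, -394.0, 362.0]
tcp_rot: [-3.141, 0.0, -0.099]
contact_force: [0.1, -0.8, -0.1]
grip_width: 43.3
finger_force: 0.0
time: 1.27
tool_pos: [401.2, -330.3, 361.8]
tcp_rot: [-3.142, 0.001, -0.097]
contact_force: [-0.1, 0.1, -0.2]
grip_width: 3.7
finger_force: 0.0
{'fx': 392.51700617616615, 'fy': 392.51700617616615, 'cx': 316.4968181475009, 'cy': 235.6313063266594, 'origin': array([ 469.30652968, -337.30147636,  453.14605612]), 'rotation': array([-2.61463181e-01, -5.95469923e-04, -1.66677541e+00])} [ 401.23646995 -330.28713899  361.81908129] [-3.14155318e+00  1.15286447e-03 -9.67301065e-02]
```

View pics/wrist1.png

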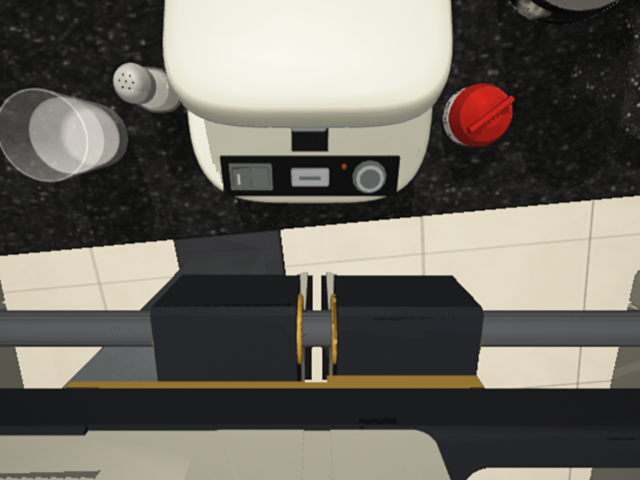

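The wrist view shows the rocker at (250,177), the bar at (310,177), the key at (370,177), and the lid's front edge at row 126. I'll refine the pose from these.

```bash
cat >> h.py <<'E'
def cooker(ci,r,b,k):
    P=[hit(ci,*p,z) for p,z in((r,120.5),(b,120.5),(k,122))]
    d=P[0]-P[2]; yaw=np.arctan2(-d[0],d[1]); m=(P[0]+P[1]+P[2])/3
    o=m-R.from_euler("z",yaw).apply([-80,0,0]); return o[:2],yaw,np.linalg.norm(d)
def w(o,yaw,p): return (np.r_[o,0]+R.from_euler("z",yaw).apply(p)).round(1)
E
python3 - <<'E'
from h import *
ci=viewer.camera_info("wrist"); im=cv2.imread("pics/wrist1.png"); g=cv2.cvtColor(im,cv2.COLOR_BGR2GRAY)
m=cv2.inRange(g,90,255); out=[]
pts=[]
for x0,x1 in((226,276),(285,334),(352,390)):
    s=m[159:191,x0:x1]; n,l,st,c=cv2.connectedComponentsWithStats(s); i=1+np.argmax(st[1:,4]); pts.append(st[i,:2]+(st[i,2:4]-1)/2+[x0,159]); print(st[i],pts[-1])
o,yaw,d=cooker(ci,*pts); print(o,yaw,d)
for t in(.36,.42,.48,.54):
    q=[98-151*np.cos(t)-4*np.sin(t),0,130+151*np.sin(t)-4*np.cos(t)]
    print(t,proj(ci,w(o,yaw,q)),"push",w(o,yaw,[98-128*np.cos(t)+25*np.sin(t),0,130+128*np.sin(t)+25*np.cos(t)]))
E
```

```text
[  3   5  43  26 810] [250.  176.5]
[  6   9  38  18 675] [309.5 176.5]
[  3   2  30  30 723] [369.5 175.5]
[ 512.08325021 -335.73505474] -0.0876154793346977 100.58888871125538
0.36 [[307.37246718 133.39352219]] push [ 499.1 -334.6  198.5]
0.42 [[307.03963501 128.38918798]] push [ 503.4 -335.   205. ]
0.48 [[306.60740878 122.20177684]] push [ 508.1 -335.4  211.3]
0.54 [[306.23291656 114.69219028]] push [ 513.1 -335.8  217.3]
```

```bash
python3 -m creep '0.026 -0.001 -0.01 0 0 0 0;0.026 -0.001 -0.015 0 0 0 0;0.026 -0.001 -0.015 0 0 0 0;0.026 -0.001 -0.015 0 0 0 0;0 0 -0.01 0 0 0 0;0 0 0 0 0 0 0' && python3 -m creep '0 0 -0.006 0 0 0 0;0 0 -0.006 0 0 0 0;0 0 -0.006 0 0 0 0;0 0 -0.006 0 0 0 0;0 0 0 0 0 0 0'
```

```text
time: 1.82
tool_pos: [504.0, -334.9, 293.9]
tcp_rot: [-3.139, 0.005, -0.099]
contact_force: [0.0, 0.4, -1.2]
grip_width: 0.5
finger_force: 0.0
time: 2.23
tool_pos: [504.5, -334.3, 272.3]
tcp_rot: [-3.141, 0.001, -0.099]
contact_force: [-0.6, -0.3, 0.3]
grip_width: 0.0
finger_force: 0.0
```

```bash
python3 -m creep '-0.004 0 -0.006 0 0 0 0;-0.004 0 -0.006 0 0 0 0;-0.003 0 -0.006 0 0 0 0;-0.003 0 -0.006 0 0 0 0;0 0 0 0 0 0 0' && python3 -m creep '-0.003 0 -0.006 0 0 0 0;-0.002 0 -0.006 0 0 0 0;-0.001 0 -0.006 0 0 0 0;0 0 0 0 0 0 0;0 0 0 0 0 0 0'
```

```text
time: 2.65
tool_pos: [490.4, -334.1, 247.9]
tcp_rot: [-3.141, 0.002, -0.098]
contact_force: [0.2, 0.1, 1.0]
grip_width: 0.4
finger_force: 0.3
time: 3.07
tool_pos: [484.9, -334.4, 230.7]
tcp_rot: [-3.141, 0.001, -0.098]
contact_force: [-1.8, 0.4, 2.6]
grip_width: 0.8
finger_force: 1.1
```

```bash
python3 -m creep '-0.001 0 -0.003 0 0 0 0;0 0 -0.003 0 0 0 0;0 0 -0.002 0 0 0 0;0 0 0 0 0 0 0' && python3 -m creep '0 0 -0.002 0 0 0 0;0 0 -0.002 0 0 0 0;0 0 0 0 0 0 0'
```

```text
time: 3.4
tool_pos: [483.9, -334.4, 223.0]
tcp_rot: [3.141, 0.001, -0.098]
contact_force: [-2.1, 0.4, 2.1]
grip_width: 0.4
finger_force: 1.4
time: 3.65
tool_pos: [483.9, -334.5, 220.0]
tcp_rot: [3.141, 0.001, -0.098]
contact_force: [-7.1, 0.6, 10.5]
grip_width: 0.2
finger_force: 5.7
```

```bash
python3 -m creep '-0.001 0 -0.001 0 0 0 0;0 0 -0.001 0 0 0 0;0 0 0 0 0 0 0' && python3 -m creep '0 0 -0.001 0 0 0 0;0 0 -0.001 0 0 0 0;0 0 0 0 0 0 0'
```

```text
time: 3.9
tool_pos: [483.6, -334.5, 219.4]
tcp_rot: [3.14, -0.002, -0.098]
contact_force: [-5.1, 4.1, 16.1]
grip_width: 0.5
finger_force: 8.3
time: 4.15
tool_pos: [483.5, -334.5, 218.6]
tcp_rot: [3.139, -0.003, -0.098]
contact_force: [-8.4, 5.2, 22.7]
grip_width: 0.5
finger_force: 12.2
```

```bash
python3 -m creep '0 0 -0.0015 0 0 0 0;0 0 0 0 0 0 0;0 0 0.005 0 0 0 0;0 0 0.005 0 0 0 0;0 0 0 0 0 0 0' && python3 -m creep '-0.03 0 0.03 0 0 0 0;-0.03 0 0.03 0 0 0 0;-0.03 0 0.03 0 0 0 0;0 0 0.03 0 0 0 0;0 0 0.014 0 0 0 0;0 0 0 0 0 0 0;0 0 0 0 0 0 0'
python3 - <<'E'
from h import *
im=viewer.capture("wrist");cv2.imwrite("pics/wrist2.png",im[...,::-1]); print(viewer.camera_info("wrist"))
E
```

```text
time: 4.57
tool_pos: [484.0, -334.6, 224.7]
tcp_rot: [3.14, -0.002, -0.098]
contact_force: [0.2, -0.1, 0.4]
grip_width: 0.6
finger_force: 0.0
time: 5.15
tool_pos: [395.1, -334.5, 355.7]
tcp_rot: [3.141, -0.001, -0.098]
contact_force: [0.1, -0.5, -0.3]
grip_width: 0.8
finger_force: 0.0
{'fx': 392.51700617616615, 'fy': 392.51700617616615, 'cx': 316.4968181475009, 'cy': 235.6313063266594, 'origin': array([ 463.00777975, -341.39872492,  445.92928316]), 'rotation': array([-2.61594746e-01,  6.10780782e-04, -1.66812265e+00])}
```

View pics/wrist2.png

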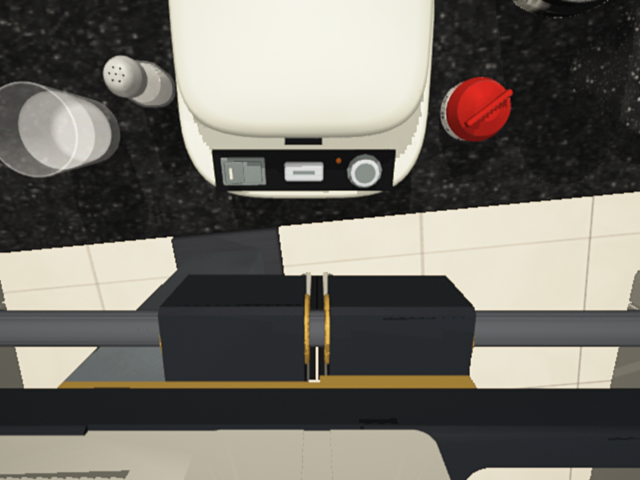

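The lid stays down on its own, with its front edge at row 135. The controls are at rocker (243,172), bar (304,172) and key (364,171). Next I'll refine them and check the fingertip size.

Run:
```python
from h import *
ci=viewer.camera_info("wrist"); im=cv2.imread("pics/wrist2.png"); g=cv2.cvtColor(im,cv2.COLOR_BGR2GRAY)
m=cv2.inRange(g,90,255); pts=[]
for x0,x1 in((218,270),(279,329),(346,386)):
    s=m[153:188,x0:x1]; n,l,st,c=cv2.connectedComponentsWithStats(s); i=1+np.argmax(st[1:,4]); pts.append(st[i,:2]+(st[i,2:4]-1)/2+[x0,153]); print(st[i],pts[-1])
o,yaw,d=cooker(ci,*pts); print(o,yaw,d)
T=readout.get_obs(); Rt=R.from_euler("xyz",T["tcp_rot"])
for q in([0,0,66],[0,10,66],[0,-10,66],[0,-19,66],[9.5,0,66],[-9.5,0,66],[9.5,0,0]): print(q,proj(ci,T["tool_pos"]+Rt.apply(q)).round(0))
s=viewer.capture("scene"); cs=viewer.camera_info("scene"); p=proj(cs,T["tool_pos"]+Rt.apply([0,0,40]))[0]; print(p)
a=cv2.resize(im[250:400,250:390],None,fx=4,fy=4,interpolation=2)
x,y=np.clip(p.astype(int),60,[580,420]); b=cv2.resize(s[y-60:y+60,x-25:x+25,::-1],None,fx=4,fy=5,interpolation=2)
cv2.imwrite("pics/f.png",np.hstack([a,b]))
```

```text
[   3    5   45   27 1140] [243. 171.]
[  5   9  40  19 733] [303.5 171. ]
[  1   2  35  32 857] [364.  170.5]
[ 511.94464915 -334.72161431] -0.09169020860469283 99.2925180778596
[0, 0, 66] [[315. 295.]]
[0, 10, 66] [[338. 295.]]
[0, -10, 66] [[292. 295.]]
[0, -19, 66] [[271. 295.]]
[9.5, 0, 66] [[315. 274.]]
[-9.5, 0, 66] [[315. 315.]]
[9.5, 0, 0] [[315. 362.]]
[424.71997162 131.94345024]
```

View pics/f.png

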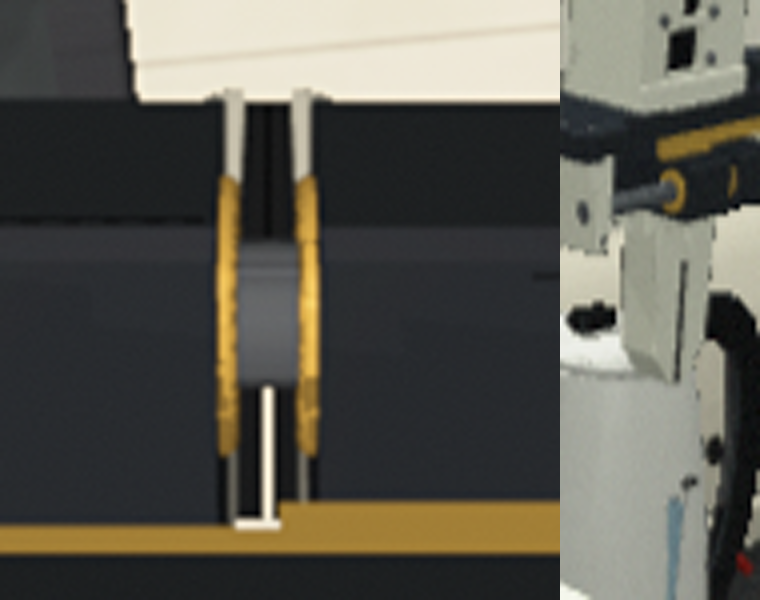

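Run:
```python
from h import *
o,yaw=np.array([512,-335.]),-.092
t=readout.get_obs()["tool_pos"]
for n,p in(("rocker",[-80,63,119]),("key",[-80,-50,119])):
    nn=np.array([-np.sin(.21),0,np.cos(.21)])
    for h in(25,7,2): 
        q=w(o,yaw,np.array(p)+nn*(66+h)); print(n,h,q,(q-t).round(1))
print("n world",R.from_euler("z",yaw).apply(nn))
```

```text
rocker 25 [ 419.2 -263.2  208. ] [  24.3   70.8 -146.1]
rocker 7 [ 423.  -263.5  190.4] [  28.1   70.5 -163.7]
rocker 2 [ 424.  -263.6  185.5] [  29.1   70.4 -168.6]
key 25 [ 408.9 -375.7  208. ] [  14.   -41.7 -146.1]
key 7 [ 412.6 -376.   190.4] [  17.7  -42.  -163.7]
key 2 [ 413.6 -376.1  185.5] [  18.7  -42.1 -168.6]
n world [-0.20757832  0.01915127  0.97803091]
```

```bash
python3 -m creep '0.012 0.035 0 -0.0095 -0.105 0 0;0.012 0.036 0 -0.0095 -0.105 0 0;0 0 -0.03 0 0 0 0;0 0 -0.03 0 0 0 0;0 0 -0.03 0 0 0 0;0 0 -0.03 0 0 0 0;0 0 -0.026 0 0 0 0;0 0 0 0 0 0 0' && python3 -m creep '0.001 0 -0.005 0 0 0 0;0.001 0 -0.005 0 0 0 0;0 0 0 0 0 0 0;0 0 0 0 0 0 0'
python3 - <<'E'
from h import *
im=viewer.capture("wrist");cv2.imwrite("pics/wrist3.png",im[...,::-1])
E
```

```text
time: 5.92
tool_pos: [416.5, -260.7, 203.8]
tcp_rot: [-3.132, -0.201, -0.1]
contact_force: [-1.2, 0.7, -1.4]
grip_width: 0.5
finger_force: 0.0
time: 6.25
tool_pos: [421.4, -263.6, 201.0]
tcp_rot: [-3.141, -0.212, -0.098]
contact_force: [0.3, 0.6, -0.4]
grip_width: 0.7
finger_force: 0.0
```

View pics/wrist3.png

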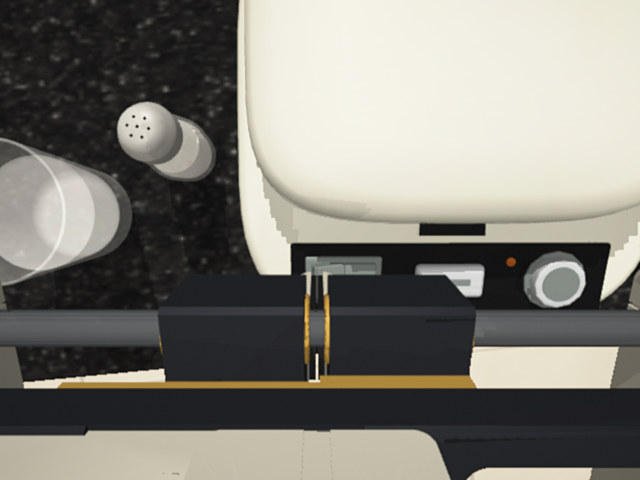

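The closed tips, at column 316, stand over the raised left end of the rocker, which spans columns 305–382. Now to press it.

```bash
python3 -m creep '0.001 0 -0.005 0 0 0 0;0.001 0 -0.005 0 0 0 0;0 0 0 0 0 0 0' && python3 -m creep '0.0005 0 -0.002 0 0 0 0;0 0 0 0 0 0 0;0 0 0 0 0 0 0' && python3 -m creep '0.0003 0 -0.0015 0 0 0 0;0 0 0 0 0 0 0;0 0 0 0 0 0 0'
```

```text
time: 6.55
tool_pos: [422.9, -263.1, 189.6]
tcp_rot: [-3.139, -0.21, -0.098]
contact_force: [0.4, 0.6, -0.4]
grip_width: 0.5
finger_force: 0.0
time: 6.8
tool_pos: [423.4, -263.3, 188.0]
tcp_rot: [-3.14, -0.211, -0.098]
contact_force: [0.5, 0.1, -0.5]
grip_width: 0.5
finger_force: 0.0
time: 7.05
tool_pos: [423.8, -263.4, 186.6]
tcp_rot: [-3.14, -0.211, -0.098]
contact_force: [0.5, 0.5, 1.1]
grip_width: 0.3
finger_force: 0.2
```

```bash
python3 -m creep '0.0004 0 -0.002 0 0 0 0;0 0 0 0 0 0 0;0 0 0 0 0 0 0' && python3 -m creep '0.0003 0 -0.0015 0 0 0 0;0 0 0 0 0 0 0;0 0 0 0 0 0 0' && python3 -m creep '0.0002 0 -0.001 0 0 0 0;0 0 0 0 0 0 0;0 0 0 0 0 0 0'
```

```text
time: 7.3
tool_pos: [423.9, -263.4, 186.3]
tcp_rot: [-3.141, -0.212, -0.098]
contact_force: [-8.8, 4.2, 17.9]
grip_width: 0.5
finger_force: 9.8
time: 7.55
tool_pos: [424.0, -263.4, 186.0]
tcp_rot: [3.141, -0.212, -0.097]
contact_force: [-14.7, 6.2, 31.2]
grip_width: 0.4
finger_force: 17.0
time: 7.8
tool_pos: [424.1, -263.4, 185.9]
tcp_rot: [3.141, -0.213, -0.097]
contact_force: [-19.6, 6.9, 39.6]
grip_width: 0.7
finger_force: 21.7
```

```bash
python3 -m creep '-0.001 0 0.005 0 0 0 0;-0.004 0 0.02 0 0 0 0;0 -0.012 0.03 0 0 0 0;0 -0.03 0.02 0 0 0 0;0 -0.03 0 0 0 0 0;0 0 0 0 0 0 0;0 0 0 0 0 0 0'
python3 - <<'E'
from h import *
im=viewer.capture("wrist")[...,::-1]; cv2.imwrite("pics/w4f.png",im)
cv2.imwrite("pics/wrist4.png",cv2.resize(im[130:290,180:440],None,fx=3,fy=3,interpolation=2))
E
```

```text
time: 8.38
tool_pos: [419.3, -336.2, 256.9]
tcp_rot: [-3.14, -0.211, -0.1]
contact_force: [-0.3, 0.8, -2.1]
grip_width: 0.4
finger_force: 0.0
```

View pics/wrist4.png

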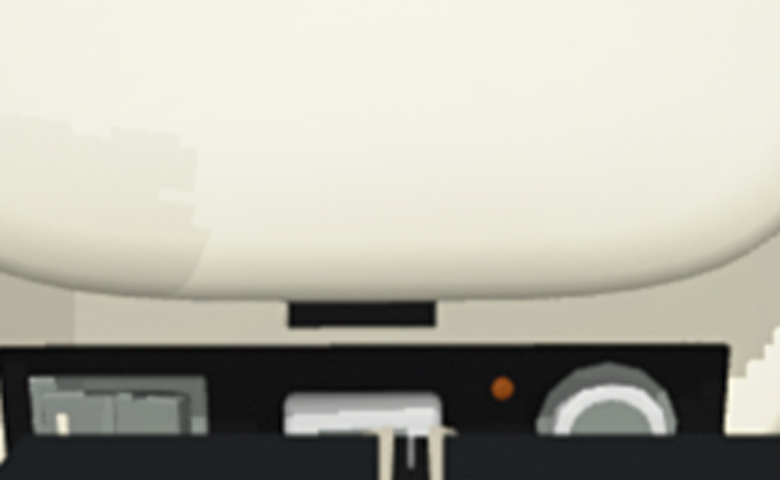

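The fingers partly hide the rocker in this view. I'll go back to the wrist2 viewpoint and compare the rocker before and after.

```bash
python3 -m creep '-0.012 0.001 0.03 0.0095 0.105 0 0;-0.012 0.001 0.03 0.0095 0.105 0 0;0 0 0.03 0 0 0 0;0 0 0.009 0 0 0 0;0 0 0 0 0 0 0;0 0 0 0 0 0 0'
python3 - <<'E'
from h import *
im=viewer.capture("wrist")[...,::-1]; cv2.imwrite("pics/w5f.png",im); a=cv2.imread("pics/wrist2.png")
f=lambda i:cv2.resize(i[140:200,205:405],None,fx=4,fy=4,interpolation=2)
cv2.imwrite("pics/cmp.png",np.vstack([f(a),f(im)]))
E
```

```text
time: 8.93
tool_pos: [395.5, -332.3, 355.1]
tcp_rot: [-3.141, 0.001, -0.097]
contact_force: [0.7, 0.7, 0.1]
grip_width: 0.5
finger_force: 0.0
```

View pics/cmp.png

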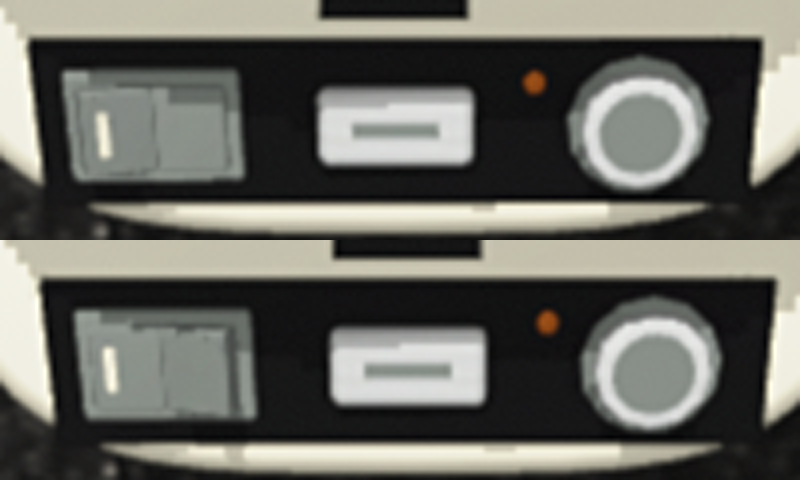

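The rocker is over to on: its right half now casts a shadow and its left end is flush. The key centre is at (368,172).

Run:
```python
from h import *
ci=viewer.camera_info("wrist"); o=np.array([512,-335.]);yaw=-.092
k=hit(ci,368,172.2,122); print(k, w(o,yaw,[-80,-50,122]), proj(ci,w(o,yaw,[-81,-50,125])))
t=readout.get_obs()["tool_pos"]; n=np.array([-.2076,.019,.978])
for h in(20,2): print(k+[0,0,3]-6*n+n*(66+h)-t)
```

```text
[ 426.40237048 -377.85787526  122.        ] [ 427.7 -377.4  122. ] [[367.75308564 172.28058559]]
[  14.49187419  -44.0525045  -151.16012841]
[  18.22867419  -44.3945045  -168.76412841]
```

```bash
python3 -m creep '0.007 -0.022 0 -0.0095 -0.105 0 0;0.0075 -0.022 0 -0.0095 -0.105 0 0;0 0 -0.03 0 0 0 0;0 0 -0.03 0 0 0 0;0 0 -0.03 0 0 0 0;0 0 -0.03 0 0 0 0;0 0 -0.03 0 0 0 0;0 0 0 0 0 0 0' && python3 -m creep '0.001 0 -0.005 0 0 0 0;0.001 0 -0.004 0 0 0 0;0 0 0 0 0 0 0;0 0 0 0 0 0 0' && python3 -m creep '0.0005 0 -0.002 0 0 0 0;0 0 0 0 0 0 0;0 0 0 0 0 0 0'
```

```text
time: 9.65
tool_pos: [407.4, -373.8, 198.6]
tcp_rot: [-3.129, -0.201, -0.101]
contact_force: [-1.8, -0.0, -0.5]
grip_width: 0.3
finger_force: 0.0
time: 9.98
tool_pos: [412.6, -377.7, 198.4]
tcp_rot: [3.142, -0.212, -0.098]
contact_force: [-0.3, -0.5, 0.4]
grip_width: 0.6
finger_force: 0.0
time: 10.23
tool_pos: [412.8, -377.4, 195.7]
tcp_rot: [-3.141, -0.211, -0.098]
contact_force: [0.3, -0.3, -0.0]
grip_width: 0.4
finger_force: 0.0
```

```bash
python3 -m creep '0.0005 0.001 -0.004 0 0 0 0;0 0 0 0 0 0 0;0 0 0 0 0 0 0' && python3 -m creep '0.0004 0 -0.002 0 0 0 0;0 0 0 0 0 0 0;0 0 0 0 0 0 0' && python3 -m creep '0.0002 0 -0.0015 0 0 0 0;0 0 0 0 0 0 0;0 0 0 0 0 0 0'
```

```text
time: 10.48
tool_pos: [413.1, -376.1, 190.9]
tcp_rot: [-3.14, -0.21, -0.098]
contact_force: [-0.9, -1.0, 0.5]
grip_width: 0.3
finger_force: 0.0
time: 10.73
tool_pos: [413.6, -376.4, 189.3]
tcp_rot: [-3.14, -0.211, -0.098]
contact_force: [-0.4, 0.1, 2.4]
grip_width: 0.5
finger_force: 1.3
time: 10.98
tool_pos: [413.9, -376.4, 187.9]
tcp_rot: [-3.14, -0.211, -0.098]
contact_force: [-0.4, 0.1, 5.0]
grip_width: 0.4
finger_force: 2.1
```

```bash
python3 -m creep '0.0003 0 -0.0015 0 0 0 0;0 0 0 0 0 0 0;0 0 0 0 0 0 0' && python3 -m creep '0.0002 0 -0.001 0 0 0 0;0 0 0 0 0 0 0;0 0 0 0 0 0 0'
```

```text
time: 11.23
tool_pos: [414.0, -376.5, 187.2]
tcp_rot: [-3.141, -0.212, -0.098]
contact_force: [-4.3, 2.9, 11.5]
grip_width: 0.4
finger_force: 6.2
time: 11.48
tool_pos: [414.1, -376.4, 187.1]
tcp_rot: [-3.141, -0.212, -0.098]
contact_force: [-7.4, 5.4, 18.3]
grip_width: 0.6
finger_force: 10.0
```

Force well past 5 N at a hard stop means the key is fully in. I'll back off and check.

```bash
python3 -m creep '-0.001 0 0.005 0 0 0 0;-0.004 0 0.02 0 0 0 0;-0.007 0.022 0.03 0.0095 0.105 0 0;-0.007 0.022 0.03 0.0095 0.105 0 0;0 0 0.03 0 0 0 0;0 0 0.03 0 0 0 0;0 0 0.024 0 0 0 0;0 0 0 0 0 0 0' && python3 -m creep '0 0 0 0 0 0 0;0 0 0 0 0 0 0'
python3 - <<'E'
from h import *
im=viewer.capture("wrist")[...,::-1]; cv2.imwrite("pics/wrist6.png",im)
E
```

```text
time: 12.15
tool_pos: [396.3, -333.2, 359.0]
tcp_rot: [3.135, -0.007, -0.098]
contact_force: [-0.3, -0.2, 0.0]
grip_width: 0.5
finger_force: 0.0
time: 12.32
tool_pos: [395.0, -332.1, 352.9]
tcp_rot: [-3.14, 0.001, -0.098]
contact_force: [0.0, 0.3, -0.3]
grip_width: 0.3
finger_force: 0.0
```

View pics/wrist6.png

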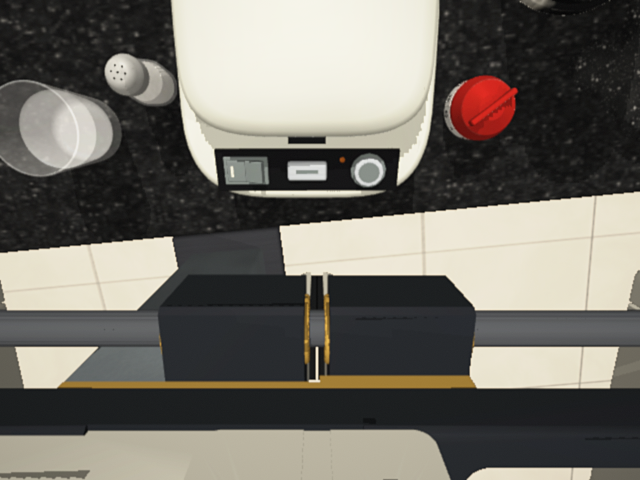

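The lid is shut with its edge at row 135, the rocker at (245,171) is on, the key at (368,171) is back out, and nothing around the cooker has moved. I'll hand it in.

```bash
python3 -c "from plant import order; print(order.close_job())"
```

```text
the job is handed in; nothing more can be done
None
```

I closed and latched the lid, switched the rocker on, pressed the start key to its stop and released it, and handed the job in at about 12 s; my last picture agrees with this, but the hand-in gave no verdict.

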